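# Seat and clamp the carving blank through the guard window

### The job

In the mason's clamping fixture, push the loose sandstone blank along its lane until it sits fully home against the back stop. Then reach down through the window of the yellow guard and press the red lever handle all the way down, without touching the guard or the clamp foot, and withdraw. Only push and press: do not pick the stone up, and leave the mallet, offcut and chisel alone.

Things in the scene. Friction and masses are not known exactly. Their poses are not given: they have to be found in the camera images.
- fixture: Fixed blue steel bed, 290 x 360 x 15 mm; place and yaw vary. Origin: centre of its underside; x points away from the robot to the back stop, y left, z up. All offsets below are in this frame, in mm. Stone's lane: centred on y = 80, between rails 86 apart, tops at z = 27, from x = -130 to 100, open at the front. Shaft of lever and clamp: along y at x = 115, z = 75, posts up to z = 90.
- stop (a point): Middle of the back stop's face at x = 100, y = 80, z = 34 of the fixture. The stop is a fixed steel wall across the far end of the lane, 94 mm wide, 12 mm thick, its top at z = 53.
- stone: Loose sandstone blank, darker trefoil mark on top, 100 (x) x 80 (y) x 40 (z) mm, 0.5 to 0.9 kg. Origin: centre of its underside; axes as the fixture's within 0.02 rad. It lies on the bed (z = 15) in the lane, top at z = 55, 30 to 65 mm short of the stop. Fully home its origin is at x = 50, y about 80, front face at x = 0. Pushed level at its front face it slides with 3 to 9 N.
- guard: Fixed yellow sheet-steel guard over the lever, x = -65 to 100, y = -152 to -28; origin and axes coincide with the fixture's. Its top plate, 3 mm thick, slopes at 15 degrees: lowest at the front (z = 88), highest at the back (z = 130). A front sheet and two side sheets reach down to the bed. Not to be touched.
- window (a point): Centre of the rectangular window in the guard's sloping top plate, at x = 5, y = -90, z = 103. The opening is 90 mm wide along y, 76 mm along the slope (73 mm in plan along x), edged with a black line. The shut fingers pass through it, the open gripper does not; the lever handle lies below. A vertical approach from above works.
- lever_handle (a point): Centre of the red round handle bar, 50 mm long along y and 22 mm in diameter, on the lever's front end. Raised, its centre is at x = 1, y = -90, z = 73 (30 mm below the window's centre); fully pressed at x = 5, z = 44. So its top goes from z = 84 to z = 55.
- lever (a joint): Angle of the lever about its shaft, rad: 0 raised, 0.26 fully down at a hard stop (29 mm lower at the handle). It starts between 0 and 0.05. It has no spring: it moves stiffly, with 4 to 6 N at the handle, and stays where it is left.
- clamp_foot: Clamp foot turning with the lever: a steel arm reaching 55 mm forward of the shaft at y = 80 with a black rubber pad, 26 mm in diameter, that swings down 14 mm onto the stone's top as the lever is pressed; raised, nothing of it stands above z = 105. Origin: on the shaft axis at x = 115, y = 0, z = 75. Not to be touched.
- mallet: Loose beech mason's mallet standing on its round head, 108 mm in diameter and 213 mm tall, handle up. Origin: centre of its underside. It stands beside the fixture; it and the offcut may have changed places. Bystander.
- offcut: Loose brown sandstone offcut, 80 x 70 x 45 mm, beside the fixture. Origin: centre of its underside. Bystander.
- chisel: Loose dark steel chisel, 220 mm long and 16 mm thick, lying along its x on the bench beyond the fixture. Origin: on its underside, near mid-length. Bystander.
Mind the look-alikes: they are no part of the job. Leave any blue or green look-alike of the stone alone.

How it is judged (in metres and radians):
On the way, in this order (a step that is already met when the one before it is completed fails the run):
1. the stone is pushed home against the back stop (x of stone in the frame of fixture above 0.0465 m and y of stone in the frame of fixture between 0.072 and 0.088 m and value of joint lever below 0.12 rad), for 0.2 s.
2. the lever is pressed fully down by the fingers reaching through the window (value of joint lever above 0.235 rad and horizontal distance between the grasp point and window below 0.06 m), for 0.1 s.
At the end, for the whole second after the job is handed in: The stone lies flat in its lane within 3.5 mm of the back stop, at rest; the lever is down past 0.235 of its 0.26 rad; the three bystanders are within 20 mm of where they started (x of stone in the frame of fixture above 0.0465 m and y of stone in the frame of fixture between 0.072 and 0.088 m and z of stone in the frame of fixture below 0.019 m and linear speed of stone below 0.01 m/s and value of joint lever above 0.235 rad and distance of each of mallet, offcut, chisel from where it was at the start of the episode below 0.02 m); the robot touches nothing.
It fails at once if the robot touches the guard (contact force between any of the arm, the fingers and guard above 0.5 N).
It fails at once if the robot touches the clamp foot (contact force between any of the arm, the fingers and clamp_foot above 0.5 N).
It fails at once if the stone is lifted or tipped (more than 8 mm above the bed or 0.12 rad) (z of stone in the frame of fixture above 0.023 m or angle between stone's own z axis and vertical above 0.12 rad).
It fails at once if a bystander is moved by more than 20 mm (distance of any of mallet, offcut, chisel from where it was at the start of the episode above 0.02 m).
It fails at once if a bystander is tipped over (angle between any of mallet, offcut's own z axis and vertical above 0.3 rad).
It also fails if it takes over 51 s, if anything falls off the work surface, if the arm or the gripper's body presses on something with over 40 N, if the wrist force passes 120 N, or if a joint passes its speed limit or range.

### The arm

A 6-joint arm with a two-finger parallel gripper is mounted at the origin on the work surface. World frame = base frame: x ahead of the robot, y to its left, z up, the work surface at z = 0. Lengths are in m, angles in degrees, forces in N, time in s.
With the tool pointing down it reaches from about 0.35 to 0.875 m from the base axis. Payload 4.2 kg.
Tool frame: the origin (TCP) lies midway between the tips of the shut fingers; the grasp point (between the pads) lies 19 mm behind it (r.pinch_z is the distance from the TCP to the grasp point, in m); z points along the fingers, y is the line along which they close (so a half turn about z gives the same grasp; the last joint's range is limited). The gripper opens to 87 mm and grips with 3 to 60 N. Pads are 19 mm wide; open, the fingers measure 117 mm over their backs; the gripper's body (75 mm by 190 mm) begins 51 mm behind the grasp point.
Start: joints at [-50.501, 22.042, 0.453, 0, -68.411, -14.817], TCP at [0.261, -0.568, 0.2] pointing down, gripper open.
Joint ranges: [-179.83, 179.83], [-69.29, 118.12], [-61.27, 80.66], [-181.25, 117.63], [-171.15, -9.14], [-177.46, 177.46]. Speed limits (degrees/s): [159.86, 159.86, 180, 180, 180, 180].

### API

Orientations are given as a 3x3 rotation matrix whose columns are the frame's x, y, z axes.
In Python, from station import r, imaging, models gives the robot as it stands. The module is installed in compiled form; this text tells all that it offers.
- The arm moves only by the tool apply_moves, never from a script. Its argument "moves" is a list of rows, each a list of 2 entries, a list of its own where there are three numbers: the shift along the tool's x, y, z in m, then the turn about the tool's z in degrees. A call has 1 to 5 rows; each row shifts and turns the commanded pose from where the row before left it, along the tool's axes as they then stand; what a row does not reach is not made up. A row lasts 1/12 s, in which the tool goes at most 41.7 mm and 7.16 degrees, less where a joint would pass 70% of its speed; a pose out of reach is approached as far as the arm can. A call is refused whole if a number of a shift passes 0.0417 or a number of a turn 7.16, either way. A call with a gripper value outside its range is refused whole. "hand" is the finger opening in m, from 0 to 0.087, set as the call begins (left out, the last holds). The fingers move at their own pace and stop on an object; the grip force is fixed at half the most. Time passes only in rows, so rows that do not move let the fingers close. It gives the time, the measured TCP pose, the force, the opening and the grip force at its end, in the units of the state.
- r.sense(): the state, without advancing time (a new reading comes with each control period).
- imaging.capture(name): name is "scene" or "top"; returns a dict with "frame" (384x512x3 uint8, blue, green, red), "intrinsics" (3x3 intrinsics, pixels), "dist" ([k1, k2, p1, p2, k3] as OpenCV has them; the pictures are not rectified), "eye" and "orientation" of the camera in the world. Camera axes: x right, y down, z forward; pixel columns grow to the right and rows downward; lengths in m; the calibration is good to about 2 mm. A picture is of the moment at which its call begins. There is no depth.
- r.finish_job(): hands the job in; it is judged then, once.
Trained networks look in a picture, given as the dict that the camera call returned (one of the last four; its "shot" number tells which), for a name from the list of things; names that differ only in an ending like _2 or _b are one class to them, and where a whole thing is asked for, a point or a joint stands for the part that bears it (a point fixed in the world has none). Each returns a list of dicts, best first, with "confidence" (0 to 1); they miss things now and then, are a little off and sometimes report something else, mostly with a low value. They report only what shows in the picture. A call takes as long as a camera call. They do not tell look-alikes from the thing itself.
- models.cut_out(picture, target): "region" (384x512 bool, what is visible of it) and "extent" ([left, top, width, height] as shares, 0 to 1, of the picture: columns of its width, rows of its height, round what is visible of it).
- models.place_of(picture, target): "at" ([column, row] as shares, 0 to 1, of the picture: columns of its width, rows of its height: a listed point, or the origin of a listed thing).
The state is a dict: "time_s": time; "joints": joint angles; "joint_velocities": joint speeds; "effort": joint torques, N m; "tcp_pos": TCP position; "ee_rot": TCP orientation; "wrist_force": force on the tool from outside, world axes, zero at the start; "moment": the same for the moment, N m; "gripper_width": opening from 0.0 (shut) to 1.0 (fully open); "gripper_force": force on a finger pad.
Only numpy, scipy, OpenCV 4.12 (cv2) and the standard library are available. Lean on these libraries where they do the work, as an engineer would, in place of code of your own. Each camera call takes 0.05 s, during which the arm holds its last target. There are 200 camera calls.

## Working session

There is one attempt and no reset: what is moved stays moved. The work goes in short steps, Python scripts to look and compute and a tool call to move; the robot and the scene stay as the last step left them, time stands still between calls to the robot, and variables do not carry over. Pictures are saved under pics/ and viewed, at most 10 in all, crops included, and the job is handed in when it is done.

Besides the shell and the picture viewer there is one more tool, called as name([rows], argument=value, ...), one row to a line, values as JSON. apply_moves: Moves the arm, as the interface text tells. Its arguments: {"type":"object","properties":{"moves":{"type":"array"},"hand":{"type":"number"}},"required":["moves"]}

```bash
mkdir -p pics
python3 - <<'E'
from station import r, imaging, models
import cv2,pickle
s=r.sense();print(s['time_s'],s['tcp_pos'],s['ee_rot'],s['gripper_width'],r.pinch_z)
P={}
for n in ("scene","top"):
    p=imaging.capture(n);P[n]=p
    cv2.imwrite(f"pics/{n}0.png",p['frame'])
    print(n,p['eye'],p['orientation'],p['intrinsics'],p['dist'])
    for t in ("fixture","stop","stone","guard","window","lever_handle","clamp_foot","mallet","offcut","chisel"):
        q=models.place_of(p,t)
        print(t,[(round(a['at'][0]*512,1),round(a['at'][1]*384,1),round(a['confidence'],2)) for a in q])
pickle.dump(P,open("p0.pkl","wb"))
E
```

```text
0.0 [ 0.26074799 -0.56728212  0.19843232] [[-9.08709109e-01 -4.17428699e-01 -1.01792545e-03]
 [-4.17429929e-01  9.08706936e-01  1.98945290e-03]
 [ 9.45411792e-05  2.23274652e-03 -9.99997503e-01]] 1.0028159825195906 0.0187
scene [ 1.47445324 -0.6730502   1.01575098] [[ 0.61599019  0.47618405 -0.62753871]
 [ 0.78764743 -0.38539737  0.48070822]
 [-0.01294618 -0.7903908  -0.61246614]] [[487.74003076   0.         255.8415494 ]
 [  0.         487.74003076 196.04763485]
 [  0.           0.           1.        ]] [-0.18582771  0.          0.          0.          0.        ]
fixture [(217.9, 248.1, 0.86), (240.1, 228.7, 0.24)]
stop [(264.2, 240.0, 0.75), (200.0, 249.3, 0.46), (198.2, 239.3, 0.28)]
stone [(253.2, 174.3, 0.95), (243.3, 232.6, 0.87), (319.5, 216.4, 0.82)]
guard [(223.4, 245.7, 0.89)]
window [(204.1, 239.7, 0.68)]
lever_handle [(200.5, 249.9, 0.73)]
clamp_foot []
mallet [(156.3, 316.6, 0.77)]
offcut [(264.3, 198.6, 0.68)]
chisel [(258.1, 289.2, 0.64)]
top [0.34101061 0.04967568 1.4592465 ] [[ 0.02250115 -0.99037452  0.13657235]
 [-0.99973104 -0.02152236  0.00863936]
 [-0.00561684 -0.13673001 -0.99059243]] [[467.16345951   0.         262.03251207]
 [  0.         467.16345951 193.95222704]
 [  0.           0.           1.        ]] [-0.01823959  0.          0.          0.          0.        ]
fixture [(319.0, 189.7, 0.93)]
stop [(284.6, 159.1, 0.62)]
stone [(217.0, 157.9, 0.88), (291.6, 187.2, 0.83)]
guard [(317.1, 188.8, 0.76)]
window [(348.7, 176.8, 0.91)]
lever_handle [(351.5, 175.2, 0.95)]
clamp_foot [(350.8, 173.8, 0.68)]
mallet [(402.4, 153.1, 0.75)]
offcut [(236.9, 215.4, 0.77)]
chisel [(319.2, 129.4, 0.66)]
```

Run:
```python
import cv2
a=cv2.imread("pics/top0.png")[100:260,190:430];cv2.imwrite("pics/topc.png",cv2.resize(a,None,fx=3.3,fy=3.3,interpolation=2))
a=cv2.imread("pics/scene0.png")[130:350,120:380];cv2.imwrite("pics/scenec.png",cv2.resize(a,None,fx=2.7,fy=2.7,interpolation=2))
```

```text
(no output)
```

View pics/topc.png

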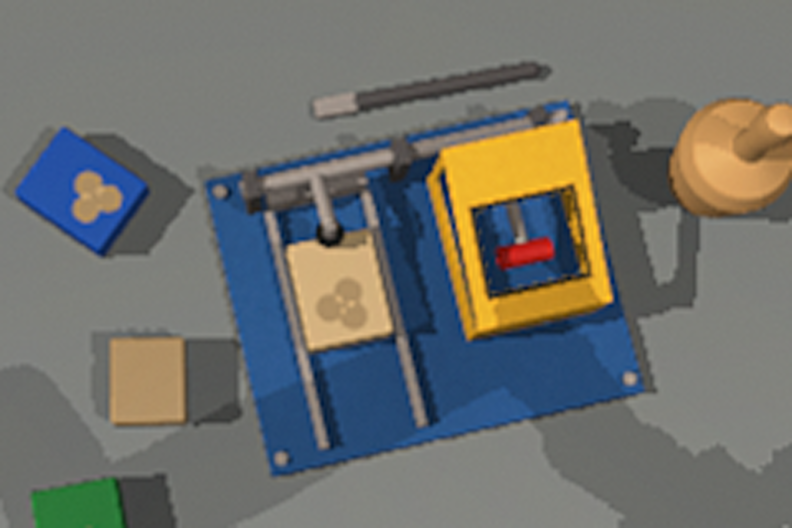

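View pics/scenec.png

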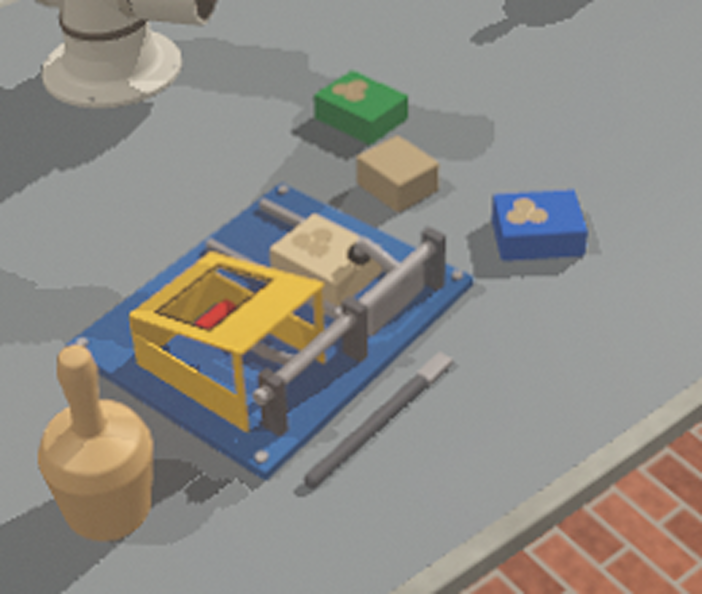

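The top crop shows the bed corners at about (207,178), (577,101), (652,390), (272,474) and the window at (470,208)–(592,277). The stone lies in the left lane, top corners about (287,248)–(395,333). The mallet is on the right, beside the guard. The scene crop shows the bed corners at (285,185), (472,285), (265,475), (68,345), and blue and green look-alikes outside the fixture. Next I fit the poses.

```bash
cat > h.py <<'E'
import numpy as np,cv2,pickle
from scipy.optimize import least_squares
def proj(p,X):
    R=np.array(p['orientation']).T;t=-R@np.array(p['eye'])
    return cv2.projectPoints(np.asarray(X,float),cv2.Rodrigues(R)[0],t,np.array(p['intrinsics']),np.array(p['dist']))[0][:,0]
def toW(f,X):
    c,s=np.cos(f[2]),np.sin(f[2]);X=np.asarray(X,float)
    return np.c_[f[0]+c*X[:,0]-s*X[:,1],f[1]+s*X[:,0]+c*X[:,1],X[:,2]]
def ray(p,uv,z):
    d=cv2.undistortPoints(np.array([[uv]],float),np.array(p['intrinsics']),np.array(p['dist']))[0,0]
    v=np.array(p['orientation'])@[d[0],d[1],1];e=np.array(p['eye']);return e+v*(z-e[2])/v[2]
E
python3 - <<'E'
from h import *
P=pickle.load(open("p0.pkl","rb"))
T=lambda L:np.array(L)/3.3+[190,100]-0.35
S=lambda L:np.array(L)/2.7+[120,130]-0.3
c=[[-.145,.18,.015],[.145,.18,.015],[.145,-.18,.015],[-.145,-.18,.015]]
sl=np.tan(np.radians(15))
w=[[.005+a,-.09+b,.103+a*sl] for a,b in((.0365,.045),(.0365,-.045),(-.0365,-.045),(-.0365,.045))]
obs=[("top",c,T([[272,474],[207,178],[577,101],[652,390]])),("scene",c,S([[285,185],[472,285],[265,475],[68,345]])),
("top",w,T([[470,208],[577,190],[592,277],[488,297]]))]
res=lambda f:np.concatenate([(proj(P[n],toW(f,X))-o).ravel() for n,X,o in obs])
s=least_squares(res,[.55,-.07,.2],loss='soft_l1');f=s.x;print(f,np.degrees(f[2]));print(res(f).reshape(-1,2).round(1))
for o in obs:
  res1=lambda f:(proj(P[o[0]],toW(f,o[1]))-o[2]).ravel();print(least_squares(res1,f).x)
np.save("f.npy",f)
inv=lambda W:np.r_[np.array([[np.cos(f[2]),np.sin(f[2])],[-np.sin(f[2]),np.cos(f[2])]])@(W[:2]-f[:2]),W[2]]
for uv in T([[287,248],[375,232],[395,333],[310,350]]): print("stonetop",inv(ray(P["top"],uv,.055)).round(4))
print("mallet",inv(ray(P["top"],(402.4,153.1),0)),inv(ray(P["scene"],(156.3,316.6),0)))
print("off",inv(ray(P["top"],(236.9,215.4),0)))
print("stone net",inv(ray(P["scene"],(243.3,232.6),.015)))
for n,X in(("push above",[-.1,.08,.2]),("push",[-.1,.08,.03]),("end",[-.01,.08,.03]),("win",[.002,-.09,.2])):print(n,toW(f,[X])[0].round(4))
E
```

```text
[ 0.57091392 -0.11414045  0.23443003] 13.431851474496709
[[ 0.2 -0.1]
 [ 0.3 -0.6]
 [-1.1 -0.7]
 [-1.4  0.7]
 [-0.7 -1. ]
 [ 1.3 -2.5]
 [-0.9 -0.2]
 [-1.3 -0.5]
 [ 2.1  0.7]
 [-0.5 -0.2]
 [-0.6 -1.5]
 [ 1.4 -1.2]]
[ 0.57036526 -0.11562408  0.23622354]
[ 0.57466089 -0.11520348  0.23211924]
[ 0.57102893 -0.11183868  0.21392323]
stonetop [0.0539 0.1238 0.055 ]
stonetop [0.0513 0.0409 0.055 ]
stonetop [-0.0444  0.0439  0.055 ]
stonetop [-0.0433  0.1235  0.055 ]
mallet [ 0.04718298 -0.28728305  0.        ] [ 0.03674054 -0.3000718   0.        ]
off [-0.03664298  0.26966859  0.        ]
stone net [0.01746049 0.0824469  0.015     ]
push above [ 0.4551 -0.0596  0.2   ]
push [ 0.4551 -0.0596  0.03  ]
end [ 0.5426 -0.0387  0.03  ]
win [ 0.5938 -0.2012  0.2   ]
```

apply_moves([
  [[0,0,0],5.62],
  [[0,0,0],5.62],
  [[-0.0219,0.032,0],0],
  [[-0.0219,0.032,0],0],
  [[-0.0219,0.032,0],0],
], hand=0)

```text
time_s: 1.52
tcp_pos: [0.3025, -0.4583, 0.1991]
ee_rot: [[-0.973, -0.231, -0.0], [-0.231, 0.973, 0.0], [0.0, 0.0, -1.0]]
wrist_force: [1.3, 0.5, 0.1]
gripper_width: 0.706
gripper_force: 0.0
```

apply_moves([
  [[-0.0219,0.032,0],0],
  [[-0.0219,0.032,0],0],
  [[-0.0219,0.032,0],0],
  [[-0.0219,0.032,0],0],
  [[-0.0219,0.032,0],0],
])

```text
time_s: 1.93
tcp_pos: [0.3722, -0.2765, 0.1999]
ee_rot: [[-0.973, -0.232, 0.001], [-0.232, 0.973, -0.0], [-0.001, -0.0, -1.0]]
wrist_force: [1.1, -0.1, 0.4]
gripper_width: 0.327
gripper_force: 0.0
```

apply_moves([
  [[-0.0219,0.032,0],0],
  [[-0.0219,0.032,0],0],
  [[-0.0219,0.032,0],0],
  [[-0.0219,0.032,0],0],
  [[0,0,0],0],
])

```text
time_s: 2.35
tcp_pos: [0.4297, -0.1288, 0.2001]
ee_rot: [[-0.971, -0.239, 0.003], [-0.239, 0.971, 0.001], [-0.003, -0.0, -1.0]]
wrist_force: [-0.2, -0.3, 0.4]
gripper_width: 0.02
gripper_force: 0.0
```

```bash
cat > st.py <<'E'
from h import *
from station import r
f=np.load("f.npy");s=r.sense()
c,si=np.cos(f[2]),np.sin(f[2]);R=np.array([[c,si],[-si,c]])
t=s['tcp_pos'];e=np.array(s['ee_rot'])
print(s['time_s'],"fix TCP mm",(R@(t[:2]-f[:2])*1e3).round(1),round(t[2]*1e3,1),"yawerr",np.degrees(np.arctan2(-e[1,0],-e[0,0])-f[2]).round(2),"F",np.r_[R@s['wrist_force'][:2],s['wrist_force'][2]].round(1),"w",s['gripper_width'])
E
python3 st.py
```

```text
2.35 fix TCP mm [-140.8   18.6] 200.1 yawerr 0.42 F [-0.2 -0.3  0.4] w 0.019700109098814242
```

apply_moves([
  [[-0.015,0.02,0],0],
  [[-0.015,0.02,0],0],
  [[-0.01,0.02,0],0],
  [[0,0,0],0],
  [[0,0,0],0],
])

```text
time_s: 2.77
tcp_pos: [0.4524, -0.065, 0.1996]
ee_rot: [[-0.972, -0.234, -0.0], [-0.234, 0.972, -0.0], [0.0, -0.0, -1.0]]
wrist_force: [0.3, 0.5, -0.5]
gripper_width: 0.007
gripper_force: 0.0
```

```bash
python3 st.py
python3 - <<'E'
from h import *
from station import imaging
p=imaging.capture("top");cv2.imwrite("pics/t1.png",cv2.resize(p['frame'][110:250,200:400],None,fx=4,fy=4,interpolation=2))
E
```

```text
2.7667 fix TCP mm [-103.9   75.3] 199.6 yawerr 0.12 F [ 0.4  0.4 -0.5] w 0.0065265645709199314
```

View pics/t1.png

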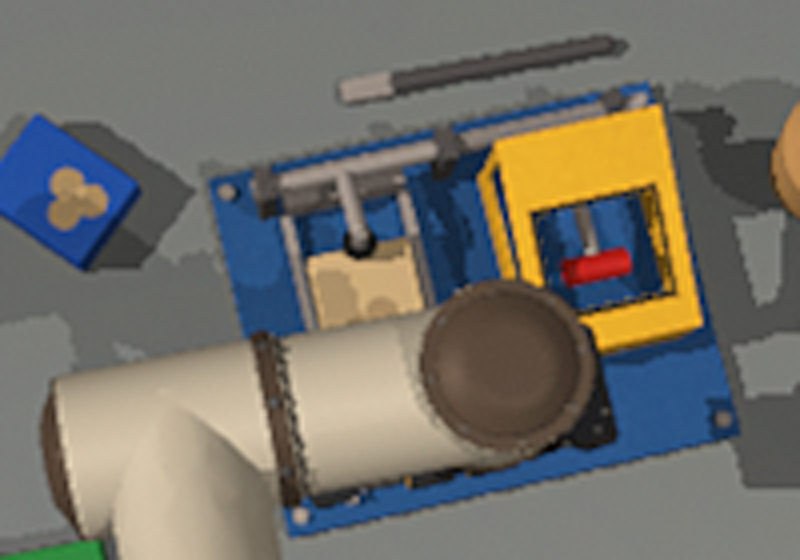

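The view shows the arm over the front of the lane, with the guard to its right and clear of it. The stone's top is still visible ahead at about (365,290). Descending.

apply_moves([
  [[0,0.006,0.034],0],
  [[0,0,0.034],0],
  [[0,0,0.034],0],
  [[0,0,0.034],0],
  [[0,0,0.024],0],
])

```text
time_s: 3.23
tcp_pos: [0.4491, -0.0611, 0.0373]
ee_rot: [[-0.973, -0.23, -0.003], [-0.23, 0.973, -0.0], [0.003, 0.0, -1.0]]
wrist_force: [0.5, 0.4, 0.2]
gripper_width: 0.009
gripper_force: 0.0
```

apply_moves([
  [[0,0,0.0],0],
  [[0,0,0],0],
  [[0,0,0],0],
])

```text
time_s: 3.48
tcp_pos: [0.4522, -0.0602, 0.041]
ee_rot: [[-0.973, -0.232, 0.003], [-0.232, 0.973, 0.0], [-0.003, -0.001, -1.0]]
wrist_force: [0.8, -0.1, 0.5]
gripper_width: 0.006
gripper_force: 0.0
```

```bash
python3 st.py
```

```text
3.4833 fix TCP mm [-103.   80.] 41.0 yawerr -0.01 F [ 0.7 -0.2  0.5] w 0.006427522015474165
```

apply_moves([
  [[-0.007,0,0.0055],0],
  [[-0.008,0,0.0055],0],
  [[-0.008,0,0],0],
  [[-0.007,0,0],0],
  [[-0.005,0,0],0],
])

```text
time_s: 3.9
tcp_pos: [0.4867, -0.0512, 0.0289]
ee_rot: [[-0.972, -0.233, 0.001], [-0.233, 0.972, 0.0], [-0.001, -0.0, -1.0]]
wrist_force: [-0.0, -0.9, 0.3]
gripper_width: 0.009
gripper_force: 0.0
```

apply_moves([
  [[-0.003,0,0],0],
  [[-0.003,0,0],0],
  [[-0.003,0,0],0],
  [[-0.003,0,0],0],
  [[-0.003,0,0],0],
])

```text
time_s: 4.32
tcp_pos: [0.4997, -0.0482, 0.0286]
ee_rot: [[-0.973, -0.232, -0.0], [-0.232, 0.973, -0.0], [0.0, 0.0, -1.0]]
wrist_force: [-0.5, -0.2, 0.4]
gripper_width: 0.002
gripper_force: 0.0
```

```bash
python3 st.py
```

```text
4.3167 fix TCP mm [-54.   80.7] 28.6 yawerr 0.01 F [-0.6 -0.1  0.4] w 0.0022227006781854056
```

Contact is imminent. I push at about 36 mm/s and watch the force.

apply_moves([
  [[-0.003,0,0],0],
  [[-0.003,0,0],0],
  [[-0.003,0,0],0],
  [[-0.003,0,0],0],
  [[-0.003,0,0],0],
])

```text
time_s: 4.73
tcp_pos: [0.5073, -0.0466, 0.0278]
ee_rot: [[-0.973, -0.231, -0.014], [-0.231, 0.973, -0.003], [0.015, 0.001, -1.0]]
wrist_force: [-10.1, -2.5, 9.2]
gripper_width: 0.005
gripper_force: 5.4
```

apply_moves([
  [[-0.003,0,0],0],
  [[-0.003,0,0],0],
  [[-0.003,0,0],0],
  [[-0.003,0,0],0],
  [[-0.003,0,0],0],
])

```text
time_s: 5.15
tcp_pos: [0.5226, -0.0429, 0.0278]
ee_rot: [[-0.973, -0.231, -0.013], [-0.231, 0.973, -0.003], [0.013, 0.001, -1.0]]
wrist_force: [-9.9, -2.0, 8.5]
gripper_width: 0.003
gripper_force: 5.1
```

```bash
python3 st.py
```

```text
5.15 fix TCP mm [-30.4  80.5] 27.8 yawerr -0.07 F [-10.1   0.4   8.5] w 0.0025015262360846787
```

apply_moves([
  [[-0.003,0,0],0],
  [[-0.003,0,0],0],
  [[-0.003,0,0],0],
  [[-0.003,0,0],0],
  [[-0.002,0,0],0],
])

```text
time_s: 5.57
tcp_pos: [0.5369, -0.0395, 0.0278]
ee_rot: [[-0.973, -0.231, -0.012], [-0.231, 0.973, -0.002], [0.012, 0.001, -1.0]]
wrist_force: [-8.5, -3.3, 6.8]
gripper_width: 0.004
gripper_force: 4.6
```

apply_moves([
  [[-0.002,0,0],0],
  [[-0.002,0,0],0],
  [[-0.002,0,0],0],
  [[-0.002,0,0],0],
])

```text
time_s: 5.9
tcp_pos: [0.5404, -0.0386, 0.0276]
ee_rot: [[-0.973, -0.231, -0.021], [-0.231, 0.973, -0.004], [0.022, 0.001, -1.0]]
wrist_force: [-17.8, -4.5, 15.3]
gripper_width: 0.006
gripper_force: 9.5
```

```bash
python3 st.py
```

```text
5.9 fix TCP mm [-12.2  80.5] 27.6 yawerr -0.09 F [-18.4  -0.2  15.3] w 0.005908874733066431
```

apply_moves([
  [[-0.002,0,0],0],
  [[-0.002,0,0],0],
  [[0,0,0],0],
  [[0,0,0],0],
  [[0,0,0],0],
])

```text
time_s: 6.32
tcp_pos: [0.5403, -0.0387, 0.0276]
ee_rot: [[-0.973, -0.23, -0.029], [-0.23, 0.973, -0.005], [0.029, 0.001, -1.0]]
wrist_force: [-22.8, -3.6, 19.5]
gripper_width: 0.005
gripper_force: 11.7
```

```bash
python3 st.py
```

```text
6.3167 fix TCP mm [-12.2  80.5] 27.6 yawerr -0.14 F [-23.    1.8  19.5] w 0.005006110142837703
```

Stalled at the stop. I back off, rise, and check.

apply_moves([
  [[0.006,0,0],0],
  [[0.01,0,0],0],
  [[0.02,0,0],0],
  [[0.02,0,0],0],
  [[0.01,0,0],0],
])

```text
time_s: 6.73
tcp_pos: [0.4879, -0.0509, 0.0284]
ee_rot: [[-0.973, -0.232, -0.001], [-0.232, 0.973, 0.0], [0.001, 0.0, -1.0]]
wrist_force: [-0.5, 0.8, -0.3]
gripper_width: 0.006
gripper_force: 0.0
```

apply_moves([
  [[0,0,-0.035],0],
  [[0,0,-0.04],0],
  [[0,0,-0.04],0],
  [[0,0,-0.04],0],
  [[0,0,-0.035],0],
])

```text
time_s: 7.15
tcp_pos: [0.4908, -0.0504, 0.2219]
ee_rot: [[-0.972, -0.233, 0.004], [-0.233, 0.972, 0.0], [-0.004, -0.001, -1.0]]
wrist_force: [1.0, 0.3, -0.6]
gripper_width: 0.004
gripper_force: 0.0
```

apply_moves([
  [[0.03,0,0],0],
  [[0.03,0,0],0],
  [[0.02,0,0],0],
  [[0,0,0],0],
  [[0,0,0],0],
])

```text
time_s: 7.57
tcp_pos: [0.4122, -0.0691, 0.2194]
ee_rot: [[-0.973, -0.233, 0.003], [-0.233, 0.973, 0.0], [-0.003, -0.0, -1.0]]
wrist_force: [-0.2, -0.9, 0.1]
gripper_width: 0.005
gripper_force: 0.0
```

```bash
python3 st.py
python3 - <<'E'
from h import *
from station import imaging
p=imaging.capture("top");q=imaging.capture("scene")
pickle.dump({"top":p,"scene":q},open("p1.pkl","wb"))
f=np.load("f.npy")
# overlay expected home stone top, lever, stop
X=[[0,.12,.055],[.1,.12,.055],[.1,.04,.055],[0,.04,.055]]
a=[]
for n,(y0,y1,x0,x1) in((p,(120,230,230,380)),(q,(160,320,140,310))):
    im=n['frame'][y0:y1,x0:x1];k=400/im.shape[0]*1.0
    im=cv2.resize(im,None,fx=k,fy=k,interpolation=2)
    u=((proj(n,toW(f,X))-[x0,y0]+.5)*k).astype(int)
    for v in u: cv2.circle(im,tuple(map(int,v)),3,(255,0,255),-1)
    cv2.imwrite(f"pics/h{len(a)}.png",im);a.append(1)
E
```

```text
7.5667 fix TCP mm [-143.9   80.6] 219.4 yawerr 0.02 F [-0.4 -0.8  0.1] w 0.004718190260100657
```

View pics/h0.png

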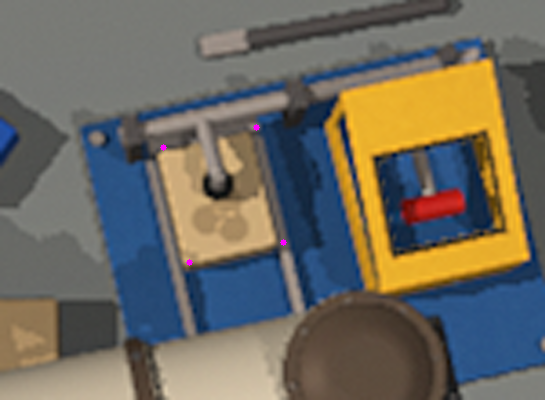

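View pics/h1.png

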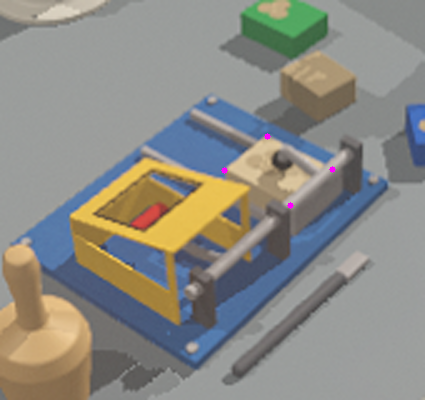

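Both views show the stone's back edge against the stop, at the predicted home corners to within about 1 px, and the lever still raised. Now over the window.

apply_moves([
  [[-0.0242,-0.0285,0],0],
  [[-0.0242,-0.0285,0],0],
  [[-0.0242,-0.0285,0],0],
  [[-0.0242,-0.0285,0],0],
  [[-0.0242,-0.0285,0],0],
])

```text
time_s: 8.08
tcp_pos: [0.5654, -0.1808, 0.2176]
ee_rot: [[-0.973, -0.233, -0.0], [-0.233, 0.973, -0.0], [0.0, -0.0, -1.0]]
wrist_force: [0.3, -0.1, 0.6]
gripper_width: 0.004
gripper_force: 0.0
```

apply_moves([
  [[-0.0242,-0.0285,0],0],
  [[0,0,0],0],
  [[0,0,0],0],
  [[0,0,0],0],
])

```text
time_s: 8.42
tcp_pos: [0.5931, -0.2016, 0.2171]
ee_rot: [[-0.973, -0.232, -0.002], [-0.232, 0.973, 0.0], [0.002, 0.001, -1.0]]
wrist_force: [-1.0, 0.5, 0.6]
gripper_width: 0.009
gripper_force: 0.0
```

```bash
python3 st.py
```

```text
8.4167 fix TCP mm [  1.3 -90.2] 217.1 yawerr -0.0 F [-0.8  0.7  0.6] w 0.009064998085594356
```

apply_moves([
  [[0,0,0.03],0],
  [[0,0,0.03],0],
  [[0,0,0.025],0],
  [[0,0,0.015],0],
  [[0,0,0],0],
])

```text
time_s: 8.83
tcp_pos: [0.5898, -0.2001, 0.1153]
ee_rot: [[-0.972, -0.233, -0.007], [-0.233, 0.972, 0.002], [0.006, 0.003, -1.0]]
wrist_force: [-0.4, -0.5, -0.0]
gripper_width: 0.003
gripper_force: 0.0
```

apply_moves([
  [[0,0,0.005],0],
  [[0,0,0.005],0],
  [[0,0,0.005],0],
  [[0,0,0],0],
  [[0,0,0],0],
])

```text
time_s: 9.25
tcp_pos: [0.5932, -0.2017, 0.1041]
ee_rot: [[-0.973, -0.233, 0.001], [-0.233, 0.973, -0.0], [-0.001, -0.0, -1.0]]
wrist_force: [0.6, 0.6, 0.6]
gripper_width: 0.006
gripper_force: 0.0
```

```bash
python3 st.py
```

```text
9.25 fix TCP mm [  1.3 -90.3] 104.1 yawerr 0.02 F [0.7 0.4 0.6] w 0.00620449434971756
```

apply_moves([
  [[0,0,0.005],0],
  [[0,0,0.005],0],
  [[0,0,0.004],0],
  [[0,0,0.004],0],
  [[0,0,0.004],0],
])

```text
time_s: 9.67
tcp_pos: [0.5928, -0.2017, 0.0809]
ee_rot: [[-0.973, -0.232, -0.0], [-0.232, 0.973, 0.0], [0.0, 0.0, -1.0]]
wrist_force: [-0.6, -0.0, 0.1]
gripper_width: 0.005
gripper_force: 0.0
```

apply_moves([
  [[0,0,0.004],0],
  [[0,0,0.004],0],
  [[0,0,0.004],0],
  [[0,0,0.003],0],
  [[0,0,0.003],0],
])

```text
time_s: 10.08
tcp_pos: [0.593, -0.2016, 0.0632]
ee_rot: [[-0.973, -0.233, -0.0], [-0.233, 0.973, -0.0], [0.0, 0.0, -1.0]]
wrist_force: [0.7, 0.0, 0.3]
gripper_width: 0.006
gripper_force: 0.0
```

```bash
python3 st.py
```

```text
10.0833 fix TCP mm [  1.1 -90.2] 63.2 yawerr 0.01 F [ 0.7 -0.1  0.3] w 0.0057730504159354806
```

No reaction where the handle should be felt, so I look before going on.

Run:
```python
from h import *
from station import imaging,r
q=imaging.capture("scene");f=np.load("f.npy");print(r.sense()['effort'])
y0,y1,x0,x1=200,300,155,290
k=5.5;im=cv2.resize(q['frame'][y0:y1,x0:x1],None,fx=k,fy=k,interpolation=2)
sl=np.tan(np.radians(15))
X=[[.005+a,-.09+b,.103+a*sl] for a,b in((.0365,.045),(.0365,-.045),(-.0365,-.045),(-.0365,.045))]+[[.001,-.065,.073],[.001,-.115,.073]]
for v in (proj(q,toW(f,X))-[x0,y0]+.5)*k: cv2.circle(im,tuple(map(int,v)),4,(255,0,255),-1)
t=proj(q,[r.sense()['tcp_pos']])[0];cv2.circle(im,tuple(map(int,(t-[x0,y0]+.5)*k)),4,(0,255,0),-1)
cv2.imwrite("pics/l.png",im)
```

```text
[ 3.73771344e-02 -4.35225499e+01  1.64389944e+01  3.74907129e+00
 -2.13042623e-02  1.44195245e-03]
```

View pics/l.png

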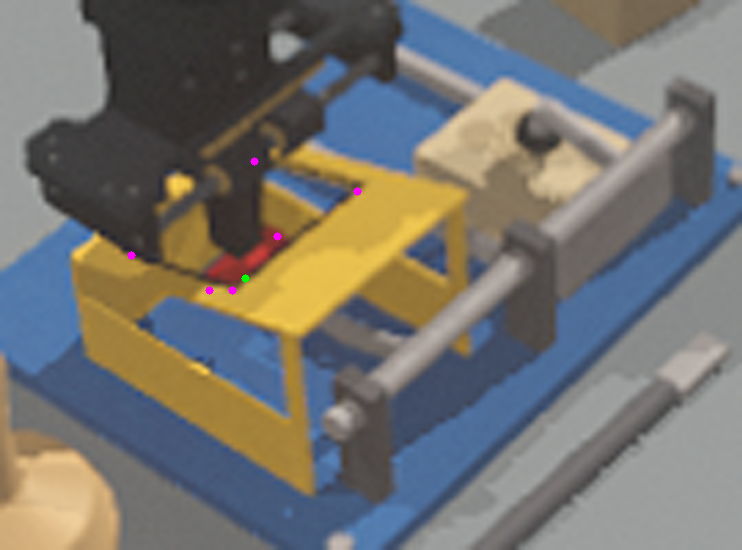

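Run:
```python
from h import *
from station import imaging,r
f=np.load("f.npy")
def red(p):
    b,g,rr=[p['frame'][...,i].astype(int) for i in range(3)]
    m=(rr>90)&(g<70)&(b<70);m[:200]=0 if p['frame'] is None else m[:200]
    n,l,s,c=cv2.connectedComponentsWithStats(m.astype(np.uint8));i=1+np.argmax(s[1:,4]) if n>1 else 0
    return s[i],c[i].round(1)
P0=pickle.load(open("p0.pkl","rb"));P1=pickle.load(open("p1.pkl","rb"))
for P in(P0,P1):print([ (n,red(P[n])) for n in P])
q=imaging.capture("scene");print(red(q))
for z,x in((.073,.001),(.06,.003),(.044,.005)):
    X=toW(f,[[x,-.09,z]])
    print(z,proj(q,X).round(1),proj(P0['top'],X).round(1))
a=P1['scene']['frame'][200:300,155:290];b=q['frame'][200:300,155:290]
cv2.imwrite("pics/cmp.png",cv2.resize(np.vstack([a[30:75,20:95],b[30:75,20:95]]),None,fx=6.5,fy=6.5,interpolation=cv2.INTER_NEAREST))
```

```text
[('scene', (array([186,  34,  78,  38, 918], dtype=int32), array([228.1,  52.1]))), ('top', (array([ 20,   3,  13,  35, 346], dtype=int32), array([26.1, 20.2])))]
[('top', (array([ 20,   3,  13,  35, 355], dtype=int32), array([26.1, 20.1]))), ('scene', (array([   0,   83,  105,   66, 1536], dtype=int32), array([ 45.3, 113.8])))]
(array([  0,  83, 100,  47, 874], dtype=int32), array([ 44.3, 109.4]))
0.073 [[198.8 247.4]] [[349.9 175.9]]
0.06 [[199.7 251. ]] [[349. 176.]]
0.044 [[200.7 255.4]] [[347.9 176.3]]
```

View pics/cmp.png

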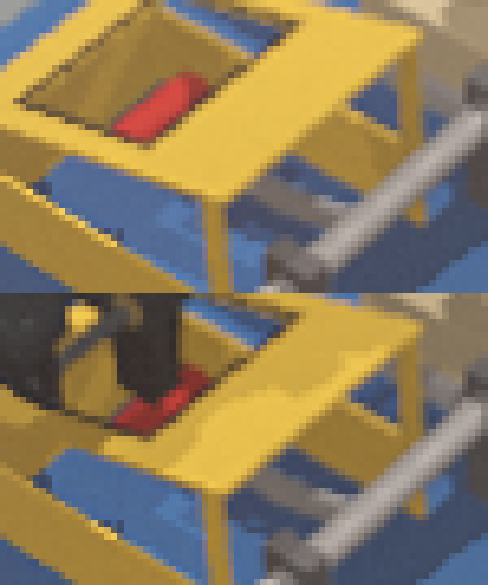

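The lower panel shows the finger tip over the red bar at about (150,400), with the red band only slightly changed from the upper panel. The lever is not clearly pressed, so I go down in small steps and watch the force.

apply_moves([
  [[0,0,0.002],0],
  [[0,0,0.002],0],
  [[0,0,0.002],0],
])

```text
time_s: 10.43
tcp_pos: [0.5931, -0.2017, 0.0576]
ee_rot: [[-0.973, -0.232, 0.0], [-0.232, 0.973, -0.0], [-0.0, -0.0, -1.0]]
wrist_force: [-0.3, 0.1, 1.2]
gripper_width: 0.005
gripper_force: 0.0
```

```bash
python3 st.py
python3 - <<'E'
from h import *
from station import imaging
f=np.load("f.npy");P1=pickle.load(open("p1.pkl","rb"))
q=imaging.capture("scene");t=imaging.capture("top");P2={"scene":q,"top":t};pickle.dump(P2,open("p2.pkl","wb"))
for n in P2:
  u=proj(P2[n],toW(f,[[.06,.08,.07],[.001,-.09,.073]])).round().astype(int)
  print(n,u)
  d=np.abs(P2[n]['frame'].astype(int)-P1[n]['frame']).sum(2)
  c=u[0];print(d[c[1]-9:c[1]+10,c[0]-9:c[0]+10].max(1))
# dark-pad centroid
  for P in(P1,P2):
    g=P[n]['frame'][c[1]-12:c[1]+12,c[0]-12:c[0]+12].max(2);m=g<70
    yy,xx=np.nonzero(m);print(len(yy),xx.mean()+c[0]-12,yy.mean()+c[1]-12)
E
```

```text
10.4333 fix TCP mm [  1.2 -90.3] 57.6 yawerr 0.01 F [-0.3  0.2  1.2] w 0.005433328018826205
scene [[253 225]
 [199 247]]
[58 44 44 32 14 15  9 22 55 64 69 54 33 31 84 82 88 84 91]
12 251.66666666666669 224.83333333333334
14 251.85714285714283 224.85714285714286
top [[290 169]
 [350 176]]
[210 207 197 190 189 186 227 250 371 424 444 434 447 465 434 165  77  92
  66]
40 288.45 169.2
16 284.1875 165.75
```

Run:
```python
from h import *
f=np.load("f.npy");q=pickle.load(open("p2.pkl","rb"))["scene"]
x0,y0,x1,y1=172,215,237,265;k=11
im=cv2.resize(q['frame'][y0:y1,x0:x1],None,fx=k,fy=k,interpolation=2)
def L(a,b,col):
    u=((proj(q,toW(f,[a,b]))-[x0,y0]+.5)*k).astype(int);cv2.line(im,tuple(map(int,u[0])),tuple(map(int,u[1])),col,1)
for x in(-.0085,.0105):
  for y in(-.105,-.075): L([x,y,.0576],[x,y,.1076],(0,255,0))
  L([x,-.105,.0576],[x,-.075,.0576],(0,255,0))
for y in(-.105,-.075):L([-.0085,y,.0576],[.0105,y,.0576],(0,255,0))
L([.001,-.115,.084],[.001,-.065,.084],(255,0,255))
L([-.010,-.115,.073],[-.010,-.065,.073],(255,255,0))
sl=np.tan(np.radians(15));w=[[.005+a,-.09+b,.1045+a*sl] for a,b in((.0365,.045),(.0365,-.045),(-.0365,-.045),(-.0365,.045))]
for i in range(4):L(w[i],w[(i+1)%4],(255,255,255))
cv2.imwrite("pics/z.png",im)
```

```text
(no output)
```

View pics/z.png

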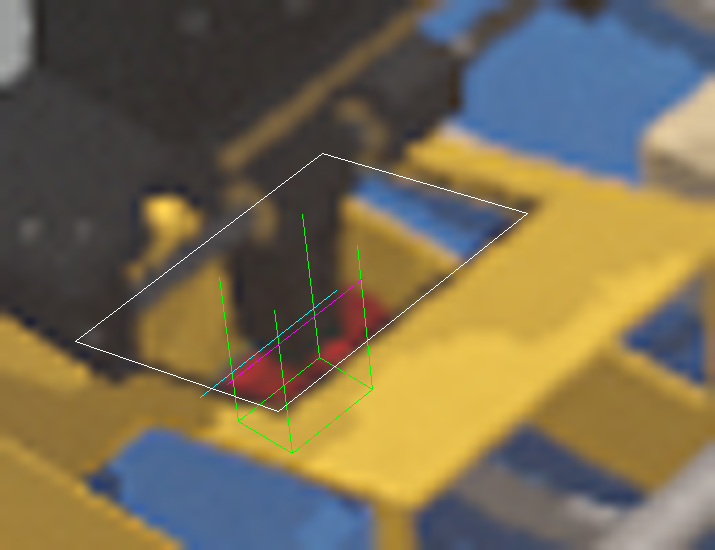

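Run:
```python
from h import *
f=np.load("f.npy");q=pickle.load(open("p2.pkl","rb"))["scene"]
x0,y0,x1,y1=145,165,245,255;k=6.6
im=cv2.resize(q['frame'][y0:y1,x0:x1],None,fx=k,fy=k,interpolation=2)
im=np.clip(im.astype(int)*1.8,0,255).astype(np.uint8)
def L(a,b,col):
    u=((proj(q,toW(f,[a,b]))-[x0,y0]+.5)*k).astype(int);cv2.line(im,tuple(map(int,u[0])),tuple(map(int,u[1])),col,1)
for z,col in((.127,(0,255,0)),(.153,(255,0,255))):
  X=[[.001+a,-.09+b,z] for a,b in((.0375,.095),(.0375,-.095),(-.0375,-.095),(-.0375,.095))]
  for i in range(4):L(X[i],X[(i+1)%4],col)
  for i in (1,):L(X[i],np.add(X[i],[0,0,.06]),col)
cv2.imwrite("pics/b.png",im)
```

```text
(no output)
```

View pics/b.png

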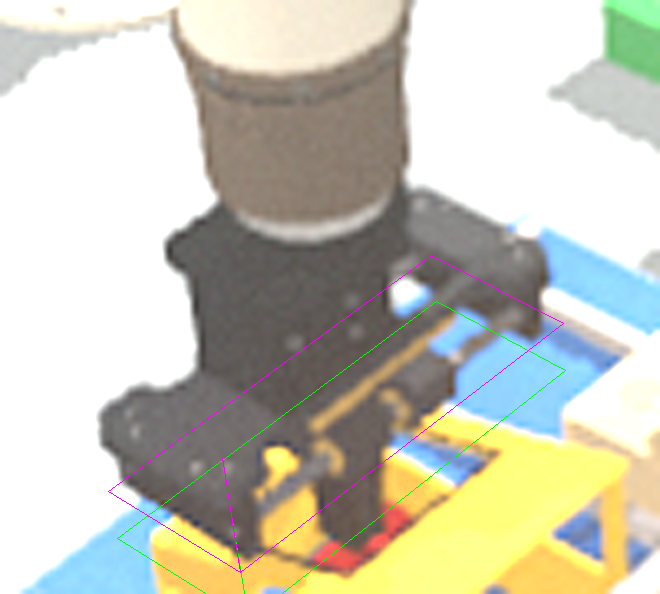

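The gripper body matches the magenta outline (about 26 mm higher than reported), so the whole tool sits higher than its reading. The handle has only just been reached. Continue down with force checks.

apply_moves([
  [[0,0,0.002],0],
  [[0,0,0.002],0],
  [[0,0,0.002],0],
  [[0,0,0.002],0],
  [[0,0,0.002],0],
])

```text
time_s: 10.95
tcp_pos: [0.5932, -0.2017, 0.0477]
ee_rot: [[-0.973, -0.233, 0.001], [-0.233, 0.973, -0.0], [-0.001, -0.0, -1.0]]
wrist_force: [-1.1, 0.3, 4.2]
gripper_width: 0.006
gripper_force: 1.8
```

```bash
python3 st.py
cat > pad.py <<'E'
from h import *
from station import imaging
f=np.load("f.npy");P1=pickle.load(open("p1.pkl","rb"))["scene"]
q=imaging.capture("scene")
c=proj(q,toW(f,[[.06,.08,.07]])).round().astype(int)[0]
for p in(P1,q):
    g=p['frame'][c[1]-12:c[1]+14,c[0]-12:c[0]+12].max(2)
    yy,xx=np.nonzero(g<75);print(len(yy),xx.mean()+c[0]-12,yy.mean()+c[1]-12)
# finger tip estimate: lowest dark pixels inside window
E
python3 pad.py
```

```text
10.95 fix TCP mm [  1.3 -90.4] 47.7 yawerr 0.01 F [-1.   0.5  4.2] w 0.005548338857116813
17 252.0 225.11764705882354
20 252.10000000000002 226.4
```

The force is 4 N and the pad is going down, so the lever is moving. Continue.

apply_moves([
  [[0,0,0.003],0],
  [[0,0,0.003],0],
  [[0,0,0.003],0],
  [[0,0,0.003],0],
])

```text
time_s: 11.33
tcp_pos: [0.5942, -0.2015, 0.0356]
ee_rot: [[-0.973, -0.233, 0.003], [-0.233, 0.973, -0.0], [-0.003, -0.001, -1.0]]
wrist_force: [2.2, 1.4, 4.2]
gripper_width: 0.005
gripper_force: 2.0
```

apply_moves([
  [[0,0,0.002],0],
  [[0,0,0.002],0],
  [[0,0,0.001],0],
])

```text
time_s: 11.58
tcp_pos: [0.5948, -0.2015, 0.0321]
ee_rot: [[-0.972, -0.234, 0.003], [-0.234, 0.972, -0.001], [-0.003, -0.001, -1.0]]
wrist_force: [0.1, 3.3, 12.7]
gripper_width: 0.006
gripper_force: 6.7
```

```bash
python3 st.py; python3 pad.py
```

```text
11.5833 fix TCP mm [  3.  -90.5] 32.1 yawerr 0.08 F [ 0.9  3.2 12.7] w 0.006083391131083366
17 252.0 225.11764705882354
21 252.85714285714283 228.47619047619048
```

apply_moves([
  [[0,0,0.002],0],
  [[0,0,0.002],0],
  [[0,0,0],0],
  [[0,0,0],0],
])

```text
time_s: 11.97
tcp_pos: [0.595, -0.2015, 0.0318]
ee_rot: [[-0.972, -0.235, 0.005], [-0.235, 0.972, -0.002], [-0.004, -0.003, -1.0]]
wrist_force: [-5.2, 8.2, 24.7]
gripper_width: 0.006
gripper_force: 12.3
```

```bash
python3 st.py; python3 pad.py
```

```text
11.9667 fix TCP mm [  3.1 -90.6] 31.8 yawerr 0.15 F [-3.1  9.1 24.7] w 0.005814919252193229
17 252.0 225.11764705882354
21 252.71428571428572 228.52380952380952
```

Hard stop reached: 25 N with no further travel, and the pad is on the stone. Withdrawing straight up.

apply_moves([
  [[0,0,-0.004],0],
  [[0,0,-0.01],0],
  [[0,0,-0.02],0],
  [[0,0,-0.03],0],
  [[0,0,-0.03],0],
])

```text
time_s: 12.43
tcp_pos: [0.5907, -0.2017, 0.1195]
ee_rot: [[-0.973, -0.232, -0.006], [-0.232, 0.973, 0.001], [0.006, 0.002, -1.0]]
wrist_force: [0.9, -0.5, -0.2]
gripper_width: 0.003
gripper_force: 0.0
```

apply_moves([
  [[0,0,-0.03],0],
  [[0,0,-0.03],0],
  [[0,0,-0.03],0],
  [[0,0,-0.02],0],
  [[0,0,0],0],
])

```text
time_s: 12.85
tcp_pos: [0.5944, -0.2027, 0.2353]
ee_rot: [[-0.973, -0.232, 0.007], [-0.232, 0.973, -0.002], [-0.006, -0.004, -1.0]]
wrist_force: [1.4, 1.0, 0.6]
gripper_width: 0.008
gripper_force: 0.0
```

apply_moves([
  [[0.035,0,0],0],
  [[0.035,0,0],0],
  [[0.035,0,0],0],
  [[0.035,0,0],0],
  [[0,0,0],0],
])

```text
time_s: 13.27
tcp_pos: [0.4499, -0.2345, 0.2293]
ee_rot: [[-0.973, -0.229, -0.006], [-0.229, 0.973, 0.002], [0.006, 0.004, -1.0]]
wrist_force: [-0.8, 0.4, -0.3]
gripper_width: 0.007
gripper_force: 0.0
```

```bash
python3 st.py; python3 pad.py
python3 - <<'E'
from h import *
from station import imaging
f=np.load("f.npy");P1=pickle.load(open("p1.pkl","rb"))["top"];P0=pickle.load(open("p0.pkl","rb"))["top"]
p=imaging.capture("top");q=imaging.capture("scene")
def red(p,bx):
    x0,x1,y0,y1=bx;im=p['frame'][y0:y1,x0:x1].astype(int);m=(im[...,2]>100)&(im[...,1]<70)
    yy,xx=np.nonzero(m);return len(yy),(xx.mean()+x0).round(2),(yy.mean()+y0).round(2)
for a in(P0,P1,p):print(red(a,(335,370,160,195)))
for a in(.0,.05,.235,.26):
    c,s=np.cos(a),np.sin(a);d=np.array([-.114,-.002]);print(a,proj(p,toW(f,[[.115+c*d[0]-s*d[1]*-1,-.09,.075+d[1]*c+s*d[0]]])).round(1))
a=cv2.resize(p['frame'][110:240,215:415],None,fx=3,fy=3);b=cv2.resize(q['frame'][165:295,140:300],None,fx=2.4,fy=3*130/130)
cv2.imwrite("pics/end.png",np.vstack([a[:390],])if 0 else cv2.resize(np.hstack([p['frame'][110:260,215:415],q['frame'][165:315,145:315]]),None,fx=2.1,fy=2.1,interpolation=2))
E
```

```text
13.2667 fix TCP mm [-145.6  -88.9] 229.3 yawerr -0.18 F [-0.7  0.5 -0.3] w 0.006863860910434645
17 252.0 225.11764705882354
21 252.6190476190476 228.61904761904762
(110, np.float64(349.15), np.float64(176.22))
(111, np.float64(349.18), np.float64(176.24))
(0, np.float64(nan), np.float64(nan))
0.0 [[349.9 175.9]]
0.05 [[349.6 176.2]]
0.235 [[348.1 176.6]]
0.26 [[347.9 176.5]]<stdin>:7: RuntimeWarning: Mean of empty slice.
  ret = ret.dtype.type(ret / rcount)
```

View pics/end.png

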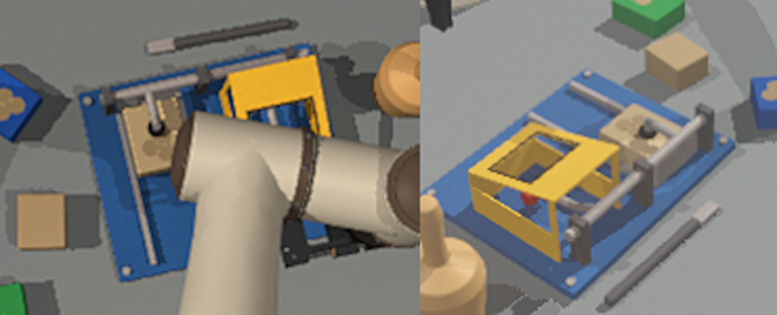

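The end view shows the stone home under the pad, the red handle low behind the guard's side sheet at about (528,197), and the bystanders in place with the arm clear. Handing in.

```bash
python3 -c "
from station import r
print(r.finish_job())"
```

```text
the job is handed in; nothing more can be done
None
```

I pushed the stone home against the stop, pressed the lever through the window until it stalled at 25 N, withdrew, and handed the job in at about 13 s; the hand-in call returned no verdict, so the final lever angle is judged from the stall and the pictures.

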